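# Select the green programme on the eyelet feeder's control box

### The job

Set the eyelet feeder to its green programme: turn the grey selector knob on the control box until its white pointer line clicks in at the green mark, and only then push the blue button all the way in to confirm and let it come back up. Leave the tin of eyelets, the steel die and the thread snips around the box where they are.

Things in the scene. Friction and masses are not known exactly. Their poses are not given: they have to be found in the camera images.
- control_box: Grey bench control box, 130 x 210 x 62 mm (its x, y, z), standing on the bench and fixed to it, with a flat black top panel 62 mm above the bench. Origin: centre of its underside; x points to its back (roughly away from the robot), y to its left. The knob's axis is upright and lies at x -8, y +45 mm in the box's frame; the blue button at x -12, y -66 mm. Place and yaw (up to 20 degrees either way) vary.
- selector (a joint): Angle of the selector knob, rad: 0 when its pointer aims at the dark grey middle mark (towards the back of the box), where it starts; grows clockwise seen from above. It clicks into five positions at -1.2, -0.6, 0, 0.6 and 1.2 rad, with stops at +-1.32. A spring detent pulls it into the nearest position when let go; a click takes about 0.1 N m.
- selector_grip (a point): Point on the knob's vertical axis, half-way up its bar grip, 87 mm above the bench. The bar grip is grey, 46 mm long, 13 mm thick and 30 mm high (its top 101 mm above the bench), standing on a round skirt of 50 mm diameter whose top is 72 mm above the bench. The point's x axis runs along the bar to its pointer end, the end with the white line; pinch the bar across its thickness.
- selector_pointer (a point): The point at which the knob's pointer aims, turning with the knob: 44 mm from the knob's axis, just over the panel. It lies over a coloured mark when the knob is set to that mark.
- mark_green: The green mark: a green disc of 15 mm diameter and 2 mm thick on the panel, 44 mm from the knob's axis. Origin: centre of its underside. Green, red, yellow and white discs lie at the four knob positions -1.2, -0.6, 0.6 and 1.2 rad, and which is where changes from start to start; the middle position has a dark grey disc.
- confirm_button (a joint): Travel of the blue push button, m: 0 when up, 0.006 when fully in; pressing it fully takes 5 N and it springs back by itself.
- confirm_button_top (a point): Centre of the top of the blue push button (26 mm diameter) in its steel housing, 84 mm above the bench; it is pressed straight down.
- tin_center (a point): Centre, half-way up, of the small open tin of eyelets (68 mm diameter, 31 mm high) standing behind the box; leave it alone.
- die_center (a point): Centre, half-way up, of the round steel die (40 mm diameter, 32 mm high) standing to the right of the box; leave it alone.
- snips_center (a point): Centre of the black thread snips (108 mm long, 30 mm wide, 10 mm high) lying in front of the box; leave them alone.

How it is judged:
By the outcome, as a careful person would: the job done as asked, in the order asked, and still so for the second after the job is handed in, with the robot touching nothing.
It also fails if it takes over 42 s, if anything falls off the work surface, if the arm or the gripper's body presses on something with over 40 N, if the wrist force passes 120 N, or if a joint passes its speed limit or range.

### The arm

A 7-joint arm with a two-finger parallel gripper is mounted at the origin on a cart in front of the work surface, level with it; the furniture and walls round the work are solid. World frame = base frame: x ahead of the robot, y to its left, z up, the work surface at z = 0. Lengths are in m, angles in rad, forces in N, time in s.
With the tool pointing down it reaches from about 0.4 to 0.85 m from the base axis. Payload 4.5 kg.
Tool frame: the origin (TCP) lies midway between the tips of the shut fingers; the grasp point (between the pads) lies behind it (r.grip_point_offset is the z of the grasp point in the tool frame, in m); z points along the fingers, y is the line along which they close (so a half turn about z gives the same grasp; the last joint's range is limited). The gripper opens to 88 mm and grips with 3 to 60 N. Pads are 18 mm wide; open, the fingers measure 123 mm over their backs; the gripper's body (75 mm by 187 mm) begins 45 mm behind the grasp point.
Start: joints at [1.208, 0.689, -0.195, 1.565, 0.157, 0.902, -0.215], TCP at [0.242, -0.576, 0.239] pointing down, gripper open.
Joint ranges: [-3.01, 3.01], [-0.46, 2.08], [-1.47, 1.51], [0.13, 2.56], [-1, 4.14], [0.04, 2.09], [-2.66, 2.66]. Speed limits (rad/s): [2.57, 2.57, 3.14, 3.14, 3.14, 3.14, 3.14].

### API

Orientations are given as a unit quaternion [x, y, z, w].
In Python, from plant import r, optics, workorder gives the robot as it stands.
- The arm moves only by the shell command python3 -m creep 'ROWS' [FORCE]. ROWS is JSON, a list of rows, each an object of numbers: "grip": the gripper command: -1 is shut, 1 is fully open, values between are in proportion; "tx", "ty", "tz": the shift along the tool's x, y, z in cm; "spin": the turn about the tool's z in degrees. In form: [{"grip": .., "tx": .., "ty": .., "tz": .., "spin": ..}, ...]. A call has 1 to 8 rows; each row shifts and turns the commanded pose from where the row before left it, along the tool's axes as they then stand; what a row does not reach is not made up. A row lasts 1/12 s, in which the tool goes at most 41.7 mm and 7.16 degrees, less where a joint would pass 70% of its speed; a pose out of reach is approached as far as the arm can. A call with a gripper value outside its range is refused whole. The fingers move at their own pace and stop on an object; FORCE is the grip in N (left out, the last holds). Time passes only in rows, so rows that do not move let the fingers close. It gives the time, the measured TCP pose, the force, the opening and the grip force at its end, in the units of the state.
- r.get_state(): the state, without advancing time (a new reading comes with each control period).
- optics.snapshot(name): name is "side" or "top"; returns (picture, depth): 420x560x3 uint8, red, green, blue; 420x560 float32, m along the optical axis (not along the pixel's ray), 0 where there is no reading.
- optics.get_calibration(name): a dict with "fx", "fy", "cx", "cy" (pixels), "extrinsics" (4x4, takes a point from world to camera coordinates). Camera axes: x right, y down, z forward; pixel columns grow to the right and rows downward; lengths in m; the calibration is good to about 2 mm. A picture is of the moment at which its call begins. get_calibration takes no time and is no camera call.
- workorder.finish_job(): hands the job in; it is judged then, once.
The state is a dict: "clock": time; "q": joint angles; "qd": joint speeds; "joint_torque": joint torques, N m; "tool_pos": TCP position; "eef_rot": TCP orientation; "contact_force": force on the tool from outside, world axes, zero at the start; "moment": the same for the moment, N m; "opening": opening from 0.0 (shut) to 1.0 (fully open); "finger_force": force on a finger pad.
Only numpy, scipy, OpenCV 4.12 (cv2) and the standard library are available. Lean on these libraries where they do the work, as an engineer would, in place of code of your own. Each camera call takes 0.05 s, during which the arm holds its last target. There are 200 camera calls.

## Working session

There is one attempt and no reset: what is moved stays moved. The work goes in short steps, Python scripts to look and compute and a shell command to move; the robot and the scene stay as the last step left them, time stands still between calls to the robot, and variables do not carry over. Pictures are saved under pics/ and viewed, at most 10 in all, crops included, and the job is handed in when it is done.

```bash
mkdir -p pics
python3 - <<'E'
from plant import r,optics
import cv2,numpy as np
s=r.get_state();print(s,r.grip_point_offset)
for n in("top","side"):
    p,d=optics.snapshot(n);cv2.imwrite(f"pics/{n}0.png",p[:,:,::-1]);np.savez(f"{n}0.npz",p=p,d=d)
    print(optics.get_calibration(n))
E
```

```text
{'clock': 0.0, 'q': array([ 1.20778548,  0.69000134, -0.19451567,  1.56634935,  0.15731159,
        0.90251193, -0.21513715]), 'qd': array([-6.63682822e-04,  1.61088833e-03, -3.14160583e-05,  1.13445612e-03,
        2.20894177e-03,  1.69460076e-03, -5.00618853e-04]), 'joint_torque': array([-3.26843856e-04, -5.27572775e+01, -1.26779348e+00, -1.53433013e+01,
       -5.27966477e-02,  6.39365986e-03,  1.69501700e-04]), 'tool_pos': array([ 0.24125196, -0.57586381,  0.23789784]), 'eef_rot': array([ 9.80376134e-01,  1.97133850e-01, -2.55294924e-04, -9.02878658e-04]), 'contact_force': array([-0.29732691, -0.05074017, -0.47196599]), 'moment': array([0.03596513, 0.00166715, 0.03684354]), 'finger_force': 0.0, 'opening': 0.9996837763538233} -0.0187
{'fx': 449.92707536194916, 'fy': 449.92707536194916, 'cx': 280.5990542544769, 'cy': 209.90984045087967, 'extrinsics': array([[ 0.01657302, -0.99980727,  0.01052427, -0.27354906],
       [-0.99877492, -0.01704492, -0.04645574,  0.49659291],
       [ 0.04662618, -0.00974146, -0.99886491,  0.91005281],
       [ 0.        ,  0.        ,  0.        ,  1.        ]])}
{'fx': 514.6352098725786, 'fy': 514.6352098725786, 'cx': 282.9033318947617, 'cy': 201.0029785682115, 'extrinsics': array([[-0.85947399, -0.51100072,  0.01351742,  0.28554395],
       [-0.25143943,  0.39958758, -0.88153728,  0.32941181],
       [ 0.44506479, -0.76105718, -0.47192086,  0.54739467],
       [ 0.        ,  0.        ,  0.        ,  1.        ]])}
```

View pics/top0.png

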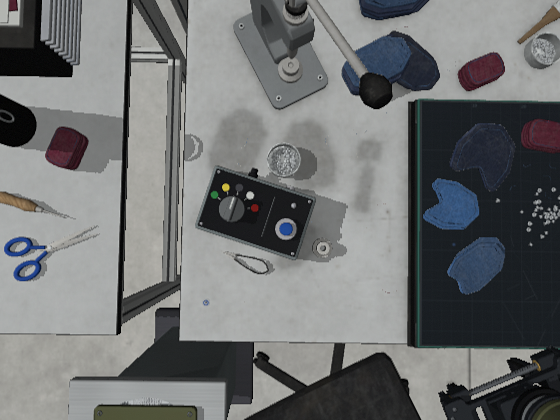

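View pics/side0.png

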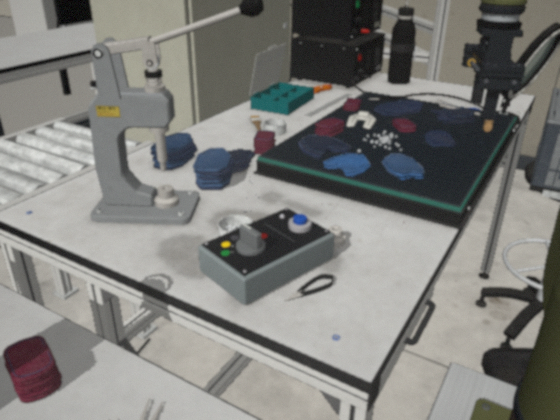

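The top view shows the box yawed clockwise. The knob is at about (231,208) with its pointer up-right at the dark middle mark. Green is at (214,195), the leftmost disc (-1.2), yellow at (226,187), white at (250,196), red at (255,208), and the blue button at (287,229). The side view agrees, with yellow and green on the left.

```bash
cat > h.py <<'E'
import numpy as np,cv2
from plant import r,optics
def ray(n,u,v,z):
    c=optics.get_calibration(n);E=c["extrinsics"];R=E[:3,:3];t=E[:3,3]
    o=-R.T@t;d=R.T@np.array([(u-c["cx"])/c["fx"],(v-c["cy"])/c["fy"],1]);return o+d*(z-o[2])/d[2]
def blob(p,lo,hi,roi):
    h=cv2.cvtColor(p,cv2.COLOR_RGB2HSV);m=cv2.inRange(h,lo,hi);k=np.zeros_like(m);x0,y0,x1,y1=roi;k[y0:y1,x0:x1]=m[y0:y1,x0:x1]
    n,l,st,ce=cv2.connectedComponentsWithStats(k);i=1+np.argmax(st[1:,4]);return ce[i],st[i,4]
E
python3 - <<'E'
from h import *
R={"top":(195,160,320,262),"side":(200,205,340,270)}
col={"green":((45,100,50),(80,255,255),.064),"yellow":((22,120,100),(35,255,255),.064),"red":((0,150,90),(6,255,255),.064),"blue":((105,150,80),(125,255,255),.084)}
P={}
for n in R:
    p=np.load(n+"0.npz")["p"]
    for k,(lo,hi,z) in col.items():
        try:
            c,a=blob(p,lo,hi,R[n]);P[n,k]=ray(n,*c,z);print(n,k,c.round(1),a,P[n,k].round(4))
        except Exception as e: print(n,k,e)
# fit the box pose (rigid 2D): green -1.2, yellow -.6, red 1.2
K=np.array([-.008,.045])
def mk(a): return K+.044*np.array([np.cos(a),-np.sin(a)])
A=np.array([mk(-1.2),mk(-.6),mk(1.2),[-.012,-.066]])
for n in R:
    B=np.array([P[n,k][:2] for k in("green","yellow","red","blue")])
    a=A-A.mean(0);b=B-B.mean(0);th=np.arctan2((a[:,0]*b[:,1]-a[:,1]*b[:,0]).sum(),(a*b).sum())
    M=np.array([[np.cos(th),-np.sin(th)],[np.sin(th),np.cos(th)]]);t=B.mean(0)-M@A.mean(0)
    print(n,"yaw",np.degrees(th),"knob",M@K+t,"button",M@A[3]+t,"res",((A@M.T+t-B)*1e3).round(1).tolist())
s=r.get_state();print(s["tool_pos"])
E
```

```text
top green [214.  194.3] 49 [ 0.5268 -0.1352  0.064 ]
top yellow [225.2 186.9] 50 [ 0.5415 -0.1565  0.064 ]
top red [254.1 207.3] 43 [ 0.503  -0.2133  0.064 ]
top blue [285.7 228.5] 123 [ 0.4628 -0.2747  0.084 ]
side green [224.8 252.7] 52 [ 0.5269 -0.1367  0.064 ]
side yellow [225.3 244. ] 59 [ 0.5418 -0.1584  0.064 ]
side red [263.9 235.4] 19 [ 0.5009 -0.2166  0.064 ]
side blue [299.2 218.9] 93 [ 0.4601 -0.2695  0.084 ]
top yaw -17.12314599418821 knob [ 0.49952213 -0.16960836] button [ 0.4630181  -0.27451048] res [[0.1, 0.1], [0.0, -0.1], [-0.3, -0.2], [0.2, 0.2]]
side yaw -19.34137305572379 knob [ 0.49939866 -0.16965354] button [ 0.45886168 -0.27306414] res [[1.1, 0.5], [0.1, 0.1], [-0.0, 2.9], [-1.2, -3.5]]
[ 0.24128946 -0.57597864  0.238012  ]
```

```bash
python3 -m creep '[{"grip":0.0,"tx":3.3,"ty":-2.3},{"grip":0.0,"tx":3.3,"ty":-2.3},{"grip":0.0,"tx":3.3,"ty":-2.3},{"grip":0.0,"tx":3.3,"ty":-2.3},{"grip":0.0,"tx":3.3,"ty":-2.3},{"grip":0.0,"tx":3.3,"ty":-2.3},{"grip":0.0,"tx":3.3,"ty":-2.3},{"grip":0.0,"tx":3.3,"ty":-2.3}]' 20
python3 -m creep '[{"grip":0.0,"tx":3.3,"ty":-2.3},{"grip":0.0,"tx":3.3,"ty":-2.3},{"grip":0.0,"tx":3.3,"ty":-2.3},{"grip":0.0,"tx":3.2,"ty":-2.2},{"grip":0.0,"spin":6.5},{"grip":0.0,"spin":6.5},{"grip":0.0,"spin":6.5},{"grip":0.0,"spin":6.5}]'
python3 -m creep '[{"grip":0.0,"spin":6.5},{"grip":0.0,"spin":6.5},{"grip":0.0},{"grip":0.0}]'
cat > to.py <<'E'
import sys;from h import *
from scipy.spatial.transform import Rotation as Q
x,y,z,yaw=map(float,sys.argv[1:]);s=r.get_state();R=Q.from_quat(s["eef_rot"]).as_matrix()
d=R.T@(np.array([x,y,z])-s["tool_pos"]);a=np.degrees(np.arctan2(R[1,0],R[0,0]))
print("clock",s["clock"],"tcp",s["tool_pos"].round(4),"F",s["contact_force"].round(1),"M",s["moment"].round(2),"open",round(s["opening"],3),"ff",s["finger_force"],"yaw",a.round(2));print("txyz cm",(d*100).round(2),"spin",(a-yaw).round(2),"zaxis",R[:,2].round(3),"q",s["q"].round(2))
E
python3 to.py .4995 -.1696 .077 -17.1
```

```text
clock 0.1 tcp [ 0.2413 -0.576   0.238 ] F [ 0.7 -0.2 -0.1] M [-0.02  0.03 -0.03] open 1.0 ff 0.0 yaw 22.74
txyz cm [ 39.52 -27.47  16.14] spin 39.84 zaxis [-0.001  0.001 -1.   ] q [ 1.21  0.69 -0.19  1.57  0.16  0.9  -0.22]$[0]: bad value
$[0]: bad value
$[0]: bad value
```

```bash
python3 -m creep '[{"grip":0.0,"tx":3.3,"ty":-2.3,"tz":0,"spin":0},{"grip":0.0,"tx":3.3,"ty":-2.3,"tz":0,"spin":0},{"grip":0.0,"tx":3.3,"ty":-2.3,"tz":0,"spin":0},{"grip":0.0,"tx":3.3,"ty":-2.3,"tz":0,"spin":0}]' 20; python3 to.py .4995 -.1696 .077 -17.1
```

```text
clock: 0.43
tool_pos: [0.3281, -0.4389, 0.2384]
eef_rot: [0.98, 0.197, -0.0, -0.0]
contact_force: [0.0, -0.1, -0.5]
opening: 0.722
finger_force: 0.0
clock 0.4333 tcp [ 0.3281 -0.4389  0.2384] F [ 0.  -0.1 -0.5] M [ 0.05 -0.05  0.02] open 0.722 ff 0.0 yaw 22.69
txyz cm [ 26.2  -18.22  16.15] spin 39.79 zaxis [-0.     0.001 -1.   ] q [ 0.96  0.59 -0.18  1.8   0.15  0.77 -0.48]
```

```bash
python3 -m creep '[{"grip":0.0,"tx":3.3,"ty":-2.3,"tz":0,"spin":0},{"grip":0.0,"tx":3.3,"ty":-2.3,"tz":0,"spin":0},{"grip":0.0,"tx":3.3,"ty":-2.3,"tz":0,"spin":0},{"grip":0.0,"tx":3.3,"ty":-2.3,"tz":0,"spin":0},{"grip":0.0,"tx":3.3,"ty":-2.3,"tz":0,"spin":0},{"grip":0.0,"tx":3.3,"ty":-2.3,"tz":0,"spin":0},{"grip":0.0,"tx":3.3,"ty":-2.3,"tz":0,"spin":0},{"grip":0.0,"tx":3.1,"ty":-2.1,"tz":0,"spin":0}]'  | head -2
python3 -m creep '[{"grip":0.0,"tx":0,"ty":0,"tz":1,"spin":6.6},{"grip":0.0,"tx":0,"ty":0,"tz":1,"spin":6.6},{"grip":0.0,"tx":0,"ty":0,"tz":1,"spin":6.6},{"grip":0.0,"tx":0,"ty":0,"tz":1,"spin":6.6},{"grip":0.0,"tx":0,"ty":0,"tz":1,"spin":6.6},{"grip":0.0,"tx":0,"ty":0,"tz":1,"spin":6.6},{"grip":0.0,"tx":0,"ty":0,"tz":0,"spin":0},{"grip":0.0,"tx":0,"ty":0,"tz":0,"spin":0}]' |head -2
python3 to.py .4995 -.1696 .077 -17.1
```

```text
clock: 1.1
tool_pos: [0.4997, -0.169, 0.2385]
clock: 1.77
tool_pos: [0.4987, -0.1712, 0.1783]
clock 1.7667 tcp [ 0.4987 -0.1712  0.1783] F [ 0.  -0.6  0.8] M [ 0.11 -0.05  0.01] open 0.498 ff 0.0 yaw -16.66
txyz cm [ 0.05 -0.18 10.13] spin 0.44 zaxis [-0.002  0.    -1.   ] q [ 0.21  0.65  0.06  1.93 -0.06  0.57 -1.55]
```

```bash
python3 -m creep '[{"grip":0.0,"tx":0.05,"ty":-0.18,"tz":1.5,"spin":0.4},{"grip":0.0,"tx":0,"ty":0,"tz":1.8,"spin":0},{"grip":0.0,"tx":0,"ty":0,"tz":1.8,"spin":0},{"grip":0.0,"tx":0,"ty":0,"tz":1.8,"spin":0},{"grip":0.0,"tx":0,"ty":0,"tz":1.8,"spin":0},{"grip":0.0,"tx":0,"ty":0,"tz":1.4,"spin":0},{"grip":0.0,"tx":0,"ty":0,"tz":0,"spin":0},{"grip":0.0,"tx":0,"ty":0,"tz":0,"spin":0}]'  >/dev/null
python3 to.py .4995 -.1696 .077 -17.1
python3 - <<'E'
from h import *
for n,(x,y) in {"top":(150,110),"side":(170,150)}.items():
    p,d=optics.snapshot(n);c=p[y:y+170,x:x+220];cv2.imwrite(f"pics/{n}1.png",cv2.resize(c[:,:,::-1],None,fx=3,fy=3))
E
```

```text
clock 2.4333 tcp [ 0.5001 -0.1699  0.0779] F [-0.2  0.8  0.6] M [0.02 0.01 0.  ] open 0.497 ff 0.0 yaw -17.17
txyz cm [-0.07 -0.01  0.09] spin -0.07 zaxis [-0.  0. -1.] q [ 0.22  0.82  0.03  1.99 -0.08  0.33 -1.56]
```

View pics/side1.png

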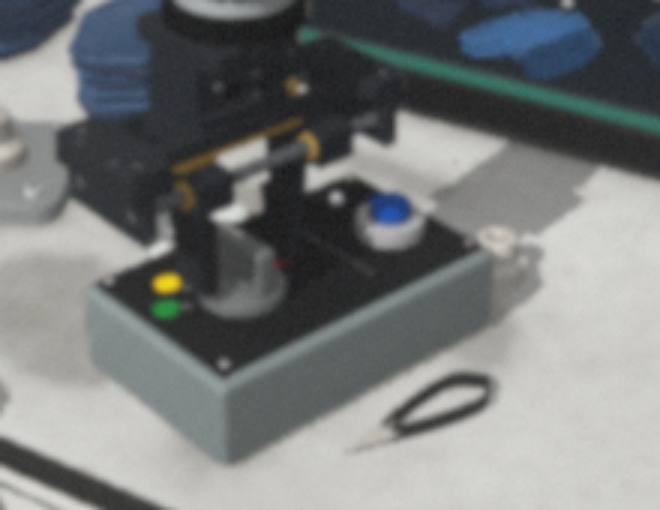

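The side crop shows the fingers straddling the grey bar at about (235,260), with the marks and button clear. Now I'll close the grip.

```bash
python3 -m creep '[{"grip":-1,"tx":0,"ty":0,"tz":0,"spin":0},{"grip":-1,"tx":0,"ty":0,"tz":0,"spin":0},{"grip":-1,"tx":0,"ty":0,"tz":0,"spin":0},{"grip":-1,"tx":0,"ty":0,"tz":0,"spin":0},{"grip":-1,"tx":0,"ty":0,"tz":0,"spin":0},{"grip":-1,"tx":0,"ty":0,"tz":0,"spin":0}]' 25
python3 to.py .4995 -.1696 .077 -17.1
```

```text
clock: 3.03
tool_pos: [0.5001, -0.1705, 0.078]
eef_rot: [0.989, -0.15, 0.0, 0.0]
contact_force: [-0.3, 0.4, 2.7]
opening: 0.145
finger_force: 25.0
clock 3.0333 tcp [ 0.5001 -0.1705  0.078 ] F [-0.3  0.4  2.7] M [-0.16  0.12  0.04] open 0.145 ff 25.000318558886647 yaw -17.29
txyz cm [-0.08 -0.07  0.1 ] spin -0.19 zaxis [ 0.    -0.001 -1.   ] q [ 0.22  0.82  0.03  1.99 -0.08  0.33 -1.56]
```

```bash
python3 -m creep '[{"grip":-1,"tx":0,"ty":0,"tz":0,"spin":-5},{"grip":-1,"tx":0,"ty":0,"tz":0,"spin":-5},{"grip":-1,"tx":0,"ty":0,"tz":0,"spin":-5},{"grip":-1,"tx":0,"ty":0,"tz":0,"spin":-5},{"grip":-1,"tx":0,"ty":0,"tz":0,"spin":-5},{"grip":-1,"tx":0,"ty":0,"tz":0,"spin":-5},{"grip":-1,"tx":0,"ty":0,"tz":0,"spin":-4},{"grip":-1,"tx":0,"ty":0,"tz":0,"spin":0}]'
python3 to.py .4995 -.1696 .077 51.65
```

```text
clock: 3.7
tool_pos: [0.5, -0.1707, 0.078]
eef_rot: [0.989, 0.146, 0.0, 0.0]
contact_force: [-0.5, -2.3, 3.0]
opening: 0.145
finger_force: 25.0
clock 3.7 tcp [ 0.5    -0.1707  0.078 ] F [-0.5 -2.3  3. ] M [-0.37  0.12 -0.03] open 0.145 ff 24.999478119425476 yaw 16.8
txyz cm [-0.02 -0.12  0.1 ] spin -34.85 zaxis [ 0.    -0.001 -1.   ] q [ 0.29  0.82 -0.08  1.98  0.18  0.34 -1.22]
```

```bash
python3 -m creep '[{"grip":-1,"tx":0,"ty":0,"tz":0,"spin":-5},{"grip":-1,"tx":0,"ty":0,"tz":0,"spin":-5},{"grip":-1,"tx":0,"ty":0,"tz":0,"spin":-5},{"grip":-1,"tx":0,"ty":0,"tz":0,"spin":-5},{"grip":-1,"tx":0,"ty":0,"tz":0,"spin":-5},{"grip":-1,"tx":0,"ty":0,"tz":0,"spin":-5},{"grip":-1,"tx":0,"ty":0,"tz":0,"spin":-5},{"grip":-1,"tx":0,"ty":0,"tz":0,"spin":0}]'
python3 to.py .4995 -.1696 .077 51.65
```

```text
clock: 4.37
tool_pos: [0.5002, -0.1709, 0.078]
eef_rot: [0.9, 0.436, -0.0, 0.001]
contact_force: [-0.4, -2.8, 4.2]
opening: 0.145
finger_force: 25.0
clock 4.3667 tcp [ 0.5002 -0.1709  0.078 ] F [-0.4 -2.8  4.2] M [-0.58  0.07 -0.05] open 0.145 ff 24.999408242292702 yaw 51.71
txyz cm [ 0.06 -0.13  0.1 ] spin 0.06 zaxis [ 0.    -0.001 -1.   ] q [ 0.37  0.83 -0.22  1.98  0.44  0.38 -0.86]
```

Now I'll open, rise, and check the pointer before pressing.

```bash
python3 -m creep '[{"grip":0,"tx":0,"ty":0,"tz":0,"spin":0},{"grip":0,"tx":0,"ty":0,"tz":0,"spin":0},{"grip":0,"tx":0,"ty":0,"tz":0,"spin":0},{"grip":0,"tx":0,"ty":0,"tz":0,"spin":0},{"grip":0,"tx":0,"ty":0,"tz":-2.5,"spin":0},{"grip":0,"tx":0,"ty":0,"tz":-3.5,"spin":0},{"grip":0,"tx":0,"ty":0,"tz":-3,"spin":0}]' | head -2
python3 -m creep '[{"grip":-1,"tx":-3.9,"ty":0,"tz":0,"spin":0},{"grip":-1,"tx":-3.9,"ty":0,"tz":0,"spin":0},{"grip":-1,"tx":-2.6,"ty":3.2,"tz":0,"spin":0},{"grip":-1,"tx":0,"ty":3.2,"tz":0,"spin":0},{"grip":-1,"tx":0,"ty":0,"tz":0,"spin":0},{"grip":-1,"tx":0,"ty":0,"tz":0,"spin":0}]'
python3 to.py .463 -.2745 .1 51.65
python3 - <<'E'
from h import *
o=[]
for n,(x,y) in {"top":(185,150),"side":(190,190)}.items():
    p,d=optics.snapshot(n);c=p[y:y+100,x:x+150];o.append(cv2.resize(c[:,:,::-1],None,fx=3,fy=3))
cv2.imwrite("pics/both2.png",np.vstack(o))
E
```

```text
clock: 4.95
tool_pos: [0.4996, -0.1692, 0.1686]
clock: 5.45
tool_pos: [0.4867, -0.2919, 0.1675]
eef_rot: [0.9, 0.435, 0.001, 0.0]
contact_force: [-0.9, 1.7, -0.1]
opening: 0.069
finger_force: 0.0
clock 5.45 tcp [ 0.4867 -0.2919  0.1675] F [-0.9  1.7 -0.1] M [-0.   -0.04  0.01] open 0.069 ff 0.0 yaw 51.59
txyz cm [-0.12 -2.95  6.74] spin -0.06 zaxis [ 0.001  0.    -1.   ] q [ 0.67  0.73 -0.36  1.81  0.38  0.68 -0.57]
```

View pics/both2.png

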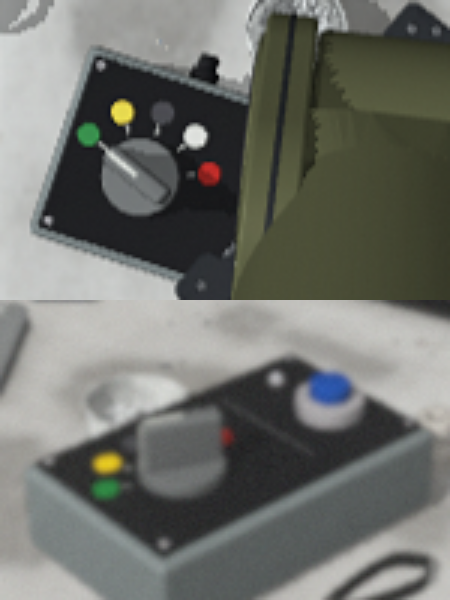

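The top crop shows the white line running from the knob (140,178) to the green mark (88,134), so it is on green. Next I'll move over the button.

```bash
python3 -m creep '[{"grip":-1,"tx":-0.1,"ty":-1.5,"tz":0,"spin":0},{"grip":-1,"tx":0,"ty":-1.5,"tz":1.5,"spin":0},{"grip":-1,"tx":0,"ty":0,"tz":2,"spin":0},{"grip":-1,"tx":0,"ty":0,"tz":2,"spin":0},{"grip":-1,"tx":0,"ty":0,"tz":1.4,"spin":0},{"grip":-1,"tx":0,"ty":0,"tz":0,"spin":0},{"grip":-1,"tx":0,"ty":0,"tz":0,"spin":0}]'
python3 to.py .463 -.2745 .084 51.65
python3 - <<'E'
from h import *
p,d=optics.snapshot("side");cv2.imwrite("pics/side3.png",cv2.resize(p[150:280,230:390,::-1],None,fx=4,fy=4))
E
```

```text
clock: 6.13
tool_pos: [0.4611, -0.2718, 0.0985]
eef_rot: [0.899, 0.437, -0.001, -0.001]
contact_force: [0.1, -0.9, 0.8]
opening: 0.004
finger_force: 0.0
clock 6.1333 tcp [ 0.4611 -0.2718  0.0985] F [ 0.1 -0.9  0.8] M [-0.01 -0.01  0.  ] open 0.004 ff 0.0 yaw 51.84
txyz cm [-0.09  0.32  1.45] spin 0.19 zaxis [-0.002  0.001 -1.   ] q [ 0.61  0.8  -0.27  1.94  0.45  0.46 -0.66]
```

View pics/side3.png

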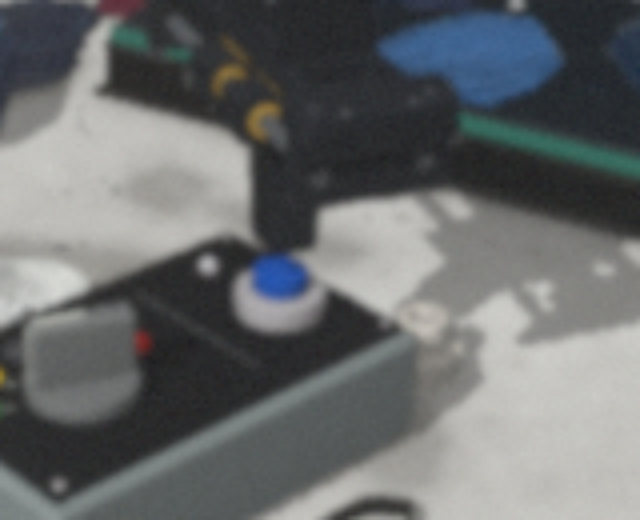

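The shut fingertips (285,235) are just above the blue button (280,275), which stands proud of its housing. I'll press in small steps.

```bash
python3 -m creep '[{"grip":-1,"tx":-0.1,"ty":0.3,"tz":0.4,"spin":0},{"grip":-1,"tx":0,"ty":0,"tz":0.4,"spin":0},{"grip":-1,"tx":0,"ty":0,"tz":0.4,"spin":0},{"grip":-1,"tx":0,"ty":0,"tz":0.3,"spin":0},{"grip":-1,"tx":0,"ty":0,"tz":0.2,"spin":0},{"grip":-1,"tx":0,"ty":0,"tz":0.2,"spin":0},{"grip":-1,"tx":0,"ty":0,"tz":0,"spin":0}]'
python3 to.py .463 -.2745 .078 51.65
```

```text
clock: 6.77
tool_pos: [0.4636, -0.2762, 0.0797]
eef_rot: [0.9, 0.436, 0.0, 0.0]
contact_force: [0.3, -1.5, 3.9]
opening: 0.002
finger_force: 2.0
clock 6.7667 tcp [ 0.4636 -0.2762  0.0797] F [ 0.3 -1.5  3.9] M [-0.11  0.04  0.03] open 0.002 ff 2.0348778320476413 yaw 51.73
txyz cm [ 0.1  -0.15  0.17] spin 0.08 zaxis [ 0. -0. -1.] q [ 0.6   0.83 -0.25  1.94  0.47  0.42 -0.67]
```

```bash
python3 -m creep '[{"grip":-1,"tx":0,"ty":0,"tz":0.15,"spin":0},{"grip":-1,"tx":0,"ty":0,"tz":0.1,"spin":0},{"grip":-1,"tx":0,"ty":0,"tz":0.1,"spin":0},{"grip":-1,"tx":0,"ty":0,"tz":0,"spin":0},{"grip":-1,"tx":0,"ty":0,"tz":0,"spin":0}]'
python3 to.py .463 -.2745 .078 51.65
```

```text
clock: 7.18
tool_pos: [0.4636, -0.2763, 0.0782]
eef_rot: [0.9, 0.436, 0.0, 0.001]
contact_force: [-3.4, 0.7, 22.0]
opening: 0.008
finger_force: 10.5
clock 7.1833 tcp [ 0.4636 -0.2763  0.0782] F [-3.4  0.7 22. ] M [ 0.32  0.74 -0.03] open 0.008 ff 10.450709408323746 yaw 51.74
txyz cm [ 0.1  -0.16  0.02] spin 0.09 zaxis [ 0.001 -0.002 -1.   ] q [ 0.6   0.84 -0.25  1.94  0.47  0.42 -0.67]
```

The button has bottomed: TCP is at 78 mm and the force jumped to 22 N. I'll release, retreat and check.

```bash
python3 -m creep '[{"grip":-1,"tx":0,"ty":0,"tz":-0.6,"spin":0},{"grip":-1,"tx":0,"ty":0,"tz":-1.5,"spin":0},{"grip":-1,"tx":0,"ty":0,"tz":-3,"spin":0},{"grip":-1,"tx":0,"ty":0,"tz":-3.5,"spin":0},{"grip":-1,"tx":-3.5,"ty":0,"tz":-2,"spin":0},{"grip":-1,"tx":-3.5,"ty":0,"tz":0,"spin":0},{"grip":-1,"tx":-3.5,"ty":0,"tz":0,"spin":0},{"grip":-1,"tx":0,"ty":0,"tz":0,"spin":0}]'
python3 - <<'E'
from h import *
o=[]
for n,(x,y) in {"top":(185,140),"side":(190,190)}.items():
    p,d=optics.snapshot(n);c=p[y:y+100+30*(n=="top"),x:x+160];o.append(cv2.resize(c[:,:,::-1],None,fx=2.5,fy=2.5))
cv2.imwrite("pics/both4.png",np.vstack(o))
E
```

```text
clock: 7.85
tool_pos: [0.3915, -0.3655, 0.1819]
eef_rot: [0.902, 0.431, -0.003, 0.001]
contact_force: [-0.2, -1.0, 0.2]
opening: 0.004
finger_force: 0.0
```

View pics/both4.png

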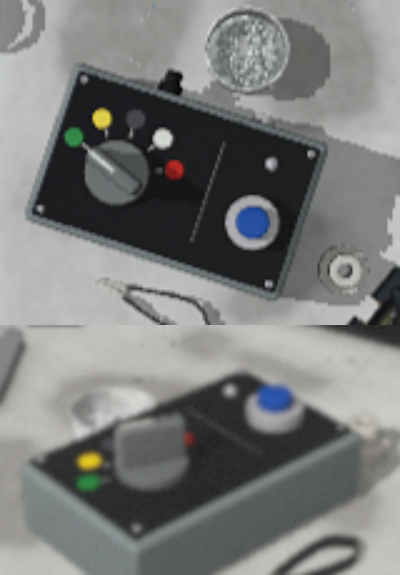

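The pointer is on green (74,137), the button is back up, and the tin, die and snips are where they were.

```bash
python3 -c "
from plant import workorder
print(workorder.finish_job())"
```

```text
the job is handed in; nothing more can be done
None
```

The knob is set to the green mark, then the blue button was pushed fully in and came back up; the tin, die and snips were not touched, and the job is handed in (about 8 s on the robot's clock, no verdict returned).

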